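# Wind and start the bench timer

## Robot

A 6-joint arm with a two-finger parallel gripper is mounted at the origin on the work surface. World frame = base frame: x ahead of the robot, y to its left, z up, the work surface at z = 0. Lengths are in m, angles in rad, forces in N, time in s.
With the tool pointing down it reaches from about 0.15 to 0.775 m from the base axis. Payload 6.1 kg.
Tool frame: the origin (TCP) lies at the very end of the fingers, on their centre line; the grasp point (between the pads) lies 19 mm behind it; z points along the fingers, y is the direction in which the jaws open and shut (so a half turn about z gives the same grasp; the last joint's range is limited). The gripper opens to 85 mm and grips with 20 to 120 N. Pads are 22 mm wide; open, the fingers measure 114 mm over their backs; the gripper's body (76 mm by 85 mm) begins 54 mm behind the grasp point. The pads swing forward as they close: fully open they stand 13 mm farther back than shut.
Start: joints at [1.32, 0.126, -0.04, 1.405, 0, 1.571], TCP at [0.13, 0.509, 0.231] pointing down, gripper open.
Joint ranges: [-2.72, 2.72], [-0.95, 1.95], [-1.27, 1.35], [-1.78, 2.02], [-1.46, 1.47], [-3.14, 3.14]. Speed limits (rad/s): [2.39, 2.39, 3.01, 3.14, 3.14, 3.14].

## Interface

Orientations are given as a unit quaternion [x, y, z, w].
In Python, from workcell import robot gives the robot as it stands.
- The arm moves only by the tool drive_tool, never from a script. Its argument "steps" is a list of rows, each a list of 7 numbers: the shift along the tool's x, y, z normalised to -1 to 1, where 1 is 0.8 m, then the turn, a rotation vector about the tool's x, y, z normalised to -1 to 1, where 1 is 360 degrees, then the gripper's target within -1 to 1 (shut at 1, half-way at 0, fully open at -1). In form: [[tx, ty, tz, ax, ay, az, claw], ...]. A call has exactly 8 rows; each row is the pose to reach, as a shift and turn from the pose commanded when the call began, along the tool's axes at that moment, turning the shorter way round; what a row does not reach only later rows make up. A row lasts 1/10 s, in which the tool goes at most 50 mm and 8.59 degrees, less where a joint would pass 70% of its speed; a pose out of reach is approached as far as the arm can. A call with a number of a shift or a turn outside -1 to 1 is refused whole. A call with a gripper value outside its range is refused whole. The fingers move at their own pace and stop on an object; "newtons" is the grip in N (left out, the last holds). Time passes only in rows, so rows that repeat a pose let the fingers close, or fill a call up. It gives the time, the measured TCP pose, the force and the opening at its end, in the units of the state.
- robot.get_obs(): the state, without advancing time (a new reading comes with each control period).
- robot.read_camera(name): name is "scene" or "side" or "wrist"; returns the picture (480x640x3 uint8, blue, green, red); there is no depth.
- robot.camera_model(name): a dict with "mtx" (3x3 intrinsics, pixels), "extrinsics" (4x4, takes a point from world to camera coordinates). Camera axes: x right, y up, looking along -z (the intrinsics and any distortion apply to the point x, -y, -z); pixel columns grow to the right and rows downward; lengths in m; the calibration is good to about 2 mm. A picture is of the moment at which its call begins: read the wrist's pose just before it. camera_model takes no time and is no camera call; for the wrist camera it gives the pose at the moment of the call.
- robot.hand_in(): hands the job in, once; it reports no verdict.
Trained networks look in the newest picture that a camera, given by its name, has taken for a name from the list of things; names that differ only in an ending like _2 or _b are one class to them, and where a whole thing is asked for, a point or a joint stands for the part that bears it (a point fixed in the world has none). Each returns a list of dicts, best first, with "p" (0 to 1); they miss things now and then, are a little off and sometimes report something else, mostly with a low value. They report only what shows in the picture. A call takes as long as a camera call.
- robot.look_for(camera, query): "box" ([left, top, width, height] in pixels, round what is visible of it).
- robot.silhouettes(camera, query): "mask" (480x640 bool, what is visible of it) and "box" ([left, top, width, height] in pixels, round what is visible of it).
The state is a dict: "time": time; "joint_pos": joint angles; "joint_vel": joint speeds; "effort": joint torques, N m; "eef_pos": TCP position; "tool_rot": TCP orientation; "force": force on the tool from outside, world axes, zero at the start; "torque": the same for the moment, N m; "finger_gap": finger opening in m.
Only numpy, scipy, OpenCV 4.12 (cv2) and the standard library are available. Lean on these libraries where they do the work, as an engineer would, in place of code of your own. Each camera call takes 0.05 s, during which the arm holds its last target. There are 200 camera calls.

## Task

Wind the stiff round bench timer: turn its dial clockwise until the pointer end of the grip bar is centred on the small raised rib, then release the dial and press the timer's round start key fully down and let it come back up. The timer stands loose, so bear down on the dial while turning it so that the timer neither twists nor slides on its mat, but never press on it with more than about 25 N. Leave everything else on the bench where it is.

Things in the scene. Friction and masses are not known exactly. Their poses are not given: they have to be found in the camera images.
- timer: Loose, light round bench timer (about 0.3 kg, varies), white plastic, 116 mm in diameter, flat top 34 mm above the mat, on four small feet 42 mm from its axis. Origin: centre of its underside, z up. The dial sits in the middle of its top; the start key lies 44 mm from its axis, 2.40 rad counter-clockwise (seen from above) from the timer's x axis.
- dial: Dial: a disc 48 mm in diameter, upper face 44 mm above the mat, with an upright grip bar 42 mm long, 14 mm wide, 24 mm tall (top at 68 mm) across its axis; fingertips gripping the bar can stand on the disc. Origin on the axis, 35 mm above the mat, z up; x runs along the bar to the pointer end (small nose low down, white stripe on top). Stays where left. Stiff: about 0.25 N m to turn.
- marker: Flat ring round the dial with a small raised rib (11 mm long radially, 6 mm wide, 6 mm tall, 27 to 38 mm from the axis) that marks the time to set. Origin on the dial's axis, 34 mm above the mat, z up; its x axis points to the rib. At the start the rib lies 0.6 to 1.3 rad clockwise (seen from above) of the pointer. It keeps its place on the timer.
- key_top (a point): Centre of the top of the start key, a round push key 18 mm in diameter, 41.5 mm above the mat when up; it is pressed straight down 5 mm against a spring (about 1 N to start, 4.5 N fully down) and springs back.
- key (a joint): Travel of the start key: 0 up, 0.005 m fully down.
- timer_rim (a point): Point on the top of the timer, 50 mm from its axis on its -x side, 34 mm above the mat; it shows whether the timer has slid or twisted.
- mat: Thin dark rubber bench mat, 250 by 470 mm, 3 mm thick (top at height 3 mm), fixed; the timer and the tube rack stand on it. Origin: centre of its underside. The timer's feet hold by friction alone: unless pressed down with roughly 7 to 11 N or more (it varies), turning the dial turns the whole timer instead. The feet are nearly rigid: under a millimetre changes the press by several newtons.
- rack: Bystander: white tube rack with capped tubes, 60 by 100 mm, 84 mm tall; origin centre of underside.
- tipbox: Bystander: pipette-tip box with a clear cover, 85 by 122 mm, 95 mm tall; origin centre of underside.
- dishes: Bystander: stack of three clear dishes, 93 mm in diameter, 45 mm tall; origin centre of underside.
- jar: Bystander: amber jar, 60 mm in diameter, 85 mm tall; origin centre of underside.
- slidebox: Bystander: flat grey slide box, 85 by 80 mm, 32 mm tall; origin centre of underside.
- mouse: Bystander: black computer mouse, 105 by 58 mm, 33 mm tall; origin centre of underside.
- pipette: Bystander: hand pipette lying on the bench, about 220 mm long, 28 mm tall; origin on the bench below its middle, tip towards its +x.

How it is judged:
On the way, in this order (a step that is already met when the one before it is completed fails the run):
1. the dial's pointer is on the rib (angle between the x axis of dial and the x axis of marker, either way round below 0.12 rad), for 0.2 s.
2. then the start key is pressed fully down, with the pointer still on the rib (value of joint key above 0.004 m and angle between the x axis of dial and the x axis of marker, either way round below 0.12 rad), for 0.1 s.
At the end, for the whole second after the job is handed in: The dial's pointer is within 0.12 rad of the rib, the key is back up (under 1.5 mm), and the timer stands still and level where it stood: its centre and its rim point have each moved less than 15 mm (angle between the x axis of dial and the x axis of marker, either way round below 0.12 rad and value of joint key below 0.0015 m and distance of each of timer_rim, timer from where it was at the start of the episode below 0.015 m and angle between timer's own z axis and vertical below 0.05 rad and linear speed of timer below 0.01 m/s); the robot touches nothing.
It fails at once if the timer slides or twists: its rim point or its centre moves more than 15 mm (distance of any of timer_rim, timer from where it was at the start of the episode above 0.015 m).
It fails at once if the timer bears on the mat with more than 30 N (its weight and a press of over 25 N) (contact force between timer and mat above 30 N).
It fails at once if a bystander is moved by more than 20 mm (distance of any of rack, tipbox, dishes, jar, slidebox, mouse, pipette from where it was at the start of the episode above 0.02 m).
It also fails if it takes over 72 s, if anything falls off the work surface, if the arm or the gripper's body presses on something with over 40 N, if the wrist force passes 120 N, or if a joint passes its speed limit or range.

## Working session

There is one attempt and no reset: what is moved stays moved. The work goes in short steps, Python scripts to look and compute and a tool call to move; the robot and the scene stay as the last step left them, time stands still between calls to the robot, and variables do not carry over. Pictures are saved under pics/ and viewed, on a budget of 10 in all, crops included, one or two more only if the job needs it, and the job is handed in when it is done.

Besides the shell and the picture viewer there is one more tool, called by a JSON object that holds its "api" and its "payload", one argument or row to a line. drive_tool: Moves the arm, as the interface text tells. Its arguments: {"type":"object","properties":{"steps":{"type":"array"},"newtons":{"type":"number"}},"required":["steps"]}

```bash
mkdir -p pics; python3 - <<'E'
from workcell import robot
import cv2,numpy as np
o=robot.get_obs();print({k:np.round(v,3).tolist() for k,v in o.items()})
for n in("scene","side"):
    im=robot.read_camera(n);cv2.imwrite(f"pics/{n}0.png",im)
    m=robot.camera_model(n);print(n,np.round(m["mtx"],1).tolist(),np.round(m["extrinsics"],4).tolist(),m.keys())
    for q in("timer","dial","marker","key_top"):
        print(n,q,[(np.round(d["box"]).tolist(),round(d["p"],2)) for d in robot.look_for(n,q)][:2])
E
```

```text
{'time': 0.0, 'joint_pos': [1.32, 0.126, -0.041, 1.405, 0.0, 1.571], 'joint_vel': [0.002, -0.001, 0.0, 0.001, 0.0, 0.001], 'effort': [0.002, -43.591, 35.292, 0.017, 0.0, -0.0], 'eef_pos': [0.13, 0.508, 0.231], 'tool_rot': [0.125, 0.992, -0.001, -0.0], 'force': [-0.02, 0.254, 0.313], 'torque': [0.01, -0.001, -0.031], 'finger_gap': 0.085}
scene [[480.2, 0.0, 316.4], [0.0, 480.2, 234.6], [0.0, 0.0, 1.0]] [[-0.3456, 0.9384, 0.0046, 0.2202], [-0.5513, -0.207, 0.8082, 0.2774], [0.7594, 0.2768, 0.5888, -1.628], [0.0, 0.0, 0.0, 1.0]] dict_keys(['mtx', 'extrinsics'])
scene timer [([259.0, 195.0, 44.0, 35.0], 0.82), ([268.0, 207.0, 27.0, 7.0], 0.7)]
scene dial [([274.0, 192.0, 16.0, 20.0], 0.45)]
scene marker [([268.0, 206.0, 26.0, 6.0], 0.63)]
scene key_top []
side [[480.6, 0.0, 319.5], [0.0, 480.6, 233.7], [0.0, 0.0, 1.0]] [[0.8992, -0.4369, -0.0228, -0.538], [0.2663, 0.5053, 0.8208, -0.2393], [-0.3471, -0.7442, 0.5707, -0.7383], [0.0, 0.0, 0.0, 1.0]] dict_keys(['mtx', 'extrinsics'])
side timer [([266.0, 305.0, 72.0, 64.0], 0.91)]
side dial [([287.0, 307.0, 30.0, 33.0], 0.97)]
side marker [([280.0, 315.0, 48.0, 34.0], 0.87), ([196.0, 209.0, 221.0, 195.0], 0.57)]
side key_top [([272.0, 315.0, 12.0, 8.0], 0.47)]
```

```bash
cat >h.py <<'E'
from workcell import robot
import cv2,numpy as np
from scipy.spatial.transform import Rotation as R
def ray(n,uv,m=None):
    m=m or robot.camera_model(n);E=m["extrinsics"];K=m["mtx"]
    d=np.linalg.inv(K)@[uv[0],uv[1],1];d=d*[1,-1,-1]
    return -E[:3,:3].T@E[:3,3],E[:3,:3].T@d
def atz(n,uv,z,m=None):
    c,d=ray(n,uv,m);return c+d*(z-c[2])/d[2]
def proj(n,P,m=None):
    m=m or robot.camera_model(n);E=m["extrinsics"]
    p=(np.atleast_2d(P)@E[:3,:3].T+E[:3,3])*[1,-1,-1]
    q=p@m["mtx"].T;return q[:,:2]/q[:,2:]
E
python3 - <<'E'
from h import *
print(atz("scene",(281,212),.03),atz("side",(302,337),.03))
s=cv2.imread("pics/scene0.png");t=cv2.imread("pics/side0.png")
cv2.imwrite("pics/a.png",np.vstack([cv2.resize(s,(400,300)),cv2.resize(t,(400,300))]))
c=cv2.resize(t[270:400,210:390],None,fx=4.4,fy=4.4,interpolation=cv2.INTER_CUBIC);cv2.imwrite("pics/b.png",c)
E
```

```text
[ 0.49561247 -0.15262443  0.03      ] [ 0.48948112 -0.1612233   0.03      ]
```

View pics/a.png

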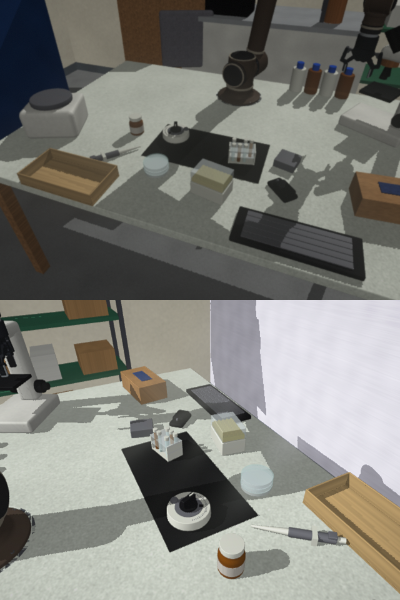

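View pics/b.png

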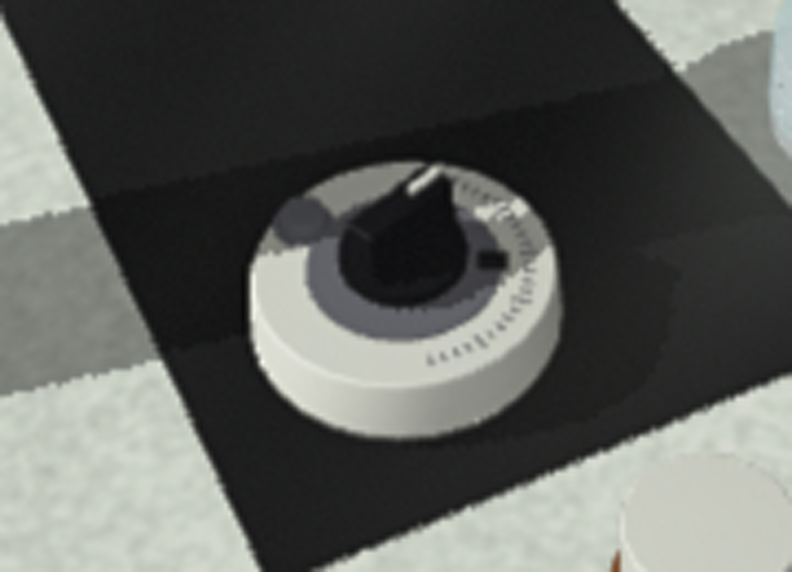

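```bash
cat >>h.py <<'E'
def delta(target,rot=None):
    o=robot.get_obs();T=R.from_quat(o["tool_rot"])
    d=T.inv().apply(np.array(target)-o["eef_pos"]);print("t=%.2f"%o["time"],"norm shift",np.round(d/.8,4),"m",np.round(d,4), "toolx",T.as_matrix()[:,0].round(3))
    if rot is not None: print("turn norm",((T.inv()*rot).as_rotvec()/(2*np.pi)).round(4))
def down(yaw): # tool y (jaw) axis at world angle yaw, z down
    y=np.array([np.cos(yaw),np.sin(yaw),0]);z=np.array([0,0,-1.]);return R.from_matrix(np.c_[np.cross(y,z),y,z])
E
python3 - <<'E'
from h import *
f=lambda u,v,z:atz("side",(210+u/4.4,270+v/4.4),z)
c=f(405,250,.047)
print("c",c,"ptr",f(425,182,.071),"rib",f(492,258,.042),"key",f(303,218,.0445))
for n,p in(("ptr",f(425,182,.071)),("rib",f(492,258,.042)),("key",f(303,218,.0445))):
    d=p-[0.492,-.157,0];print(n,np.hypot(*d[:2]),np.arctan2(d[1],d[0]))
o=robot.get_obs();print(R.from_quat(o["tool_rot"]).as_matrix().round(3))
m=robot.camera_model("wrist");print(m["mtx"].round(1).tolist());E=m["extrinsics"];print("cam",-E[:3,:3].T@E[:3,3],"look",-E[2,:3])
delta([.49,-.157,.26])
E
```

```text
c [ 0.49260115 -0.1562659   0.047     ] ptr [ 0.50410645 -0.15076742  0.071     ] rib [ 0.52094708 -0.16983251  0.042     ] key [ 0.46647391 -0.12184835  0.0445    ]
ptr 0.013616575925527123 0.4754292841446671
rib 0.031663965007821204 -0.41727615599997747
key 0.04344214229190109 2.1988714452454685
[[-0.969  0.248 -0.   ]
 [ 0.248  0.969 -0.   ]
 [ 0.    -0.    -1.   ]]
[[340.2, 0.0, 319.7], [0.0, 340.2, 238.9], [0.0, 0.0, 1.0]]
cam [0.06174088 0.52686848 0.37405648] look [ 0.27332092 -0.06988505 -0.95938092]
t=0.50 norm shift [-0.6421 -0.6943 -0.0359] m [-0.5137 -0.5554 -0.0287] toolx [-0.969  0.248  0.   ]
```

{"api": "drive_tool", "payload": {
  "steps": [
    [-0.321,-0.347,-0.036,0,0,0,-1],
    [-0.321,-0.347,-0.036,0,0,0,-1],
    [-0.321,-0.347,-0.036,0,0,0,-1],
    [-0.321,-0.347,-0.036,0,0,0,-1],
    [-0.321,-0.347,-0.036,0,0,0,-1],
    [-0.321,-0.347,-0.036,0,0,0,-1],
    [-0.321,-0.347,-0.036,0,0,0,-1],
    [-0.321,-0.347,-0.036,0,0,0,-1]
  ]
}}

```text
time: 1.3
eef_pos: [0.3109, 0.1734, 0.2608]
tool_rot: [0.126, 0.992, 0.0, 0.001]
force: [-0.1, 0.0, 0.4]
finger_gap: 0.0851
```

```bash
python3 - <<'E'
from h import *
o=robot.get_obs();print(o["joint_pos"].round(3) if hasattr(o["joint_pos"],"round") else o["joint_pos"])
delta([.47,-.157,.26])
E
```

```text
[ 5.090e-01 -1.920e-01 -2.810e-01  1.481e+00 -1.000e-03  7.620e-01]
t=1.30 norm shift [-0.2959 -0.3501  0.0012] m [-0.2367 -0.2801  0.001 ] toolx [-0.968  0.25  -0.001]
```

{"api": "drive_tool", "payload": {
  "steps": [
    [-0.296,-0.35,0,0,0,0,-1],
    [-0.296,-0.35,0,0,0,0,-1],
    [-0.296,-0.35,0,0,0,0,-1],
    [-0.296,-0.35,0,0,0,0,-1],
    [-0.296,-0.35,0,0,0,0,-1],
    [-0.296,-0.35,0,0,0,0,-1],
    [-0.296,-0.35,0,0,0,0,-1],
    [-0.296,-0.35,0,0,0,0,-1]
  ]
}}

```text
time: 2.1
eef_pos: [0.4713, -0.1578, 0.2593]
tool_rot: [0.127, 0.992, -0.0, -0.0]
force: [0.4, 0.8, 0.3]
finger_gap: 0.0855
```

```bash
python3 - <<'E'
from h import *
m=robot.camera_model("wrist");o=robot.get_obs()
im=robot.read_camera("wrist");cv2.imwrite("pics/w1.png",im)
import pickle;pickle.dump((m,o),open("w1.pkl","wb"))
print(o["eef_pos"],o["tool_rot"],o["joint_pos"])
print(proj("wrist",[[.492,-.157,.037],[.492,-.157,.047]],m))
for q in("timer","dial","marker","key_top"):
    for d in robot.silhouettes("wrist",q)[:2]:
        mm=d["mask"].astype(np.uint8);M=cv2.moments(mm,True);print(q,round(d["p"],2),np.round(d["box"]),M["m00"],M["m10"]/M["m00"],M["m01"]/M["m00"])
u,v=proj("wrist",[[.492,-.157,.037]],m)[0].astype(int)
c=im[max(v-100,0):v+100,max(u-120,0):u+120];print(max(v-100,0),max(u-120,0));cv2.imwrite("pics/w1c.png",cv2.resize(c,None,fx=3,fy=3,interpolation=cv2.INTER_CUBIC))
E
```

```text
[ 0.47129235 -0.15779199  0.25928263] [ 1.26983229e-01  9.91904800e-01 -3.26286562e-04 -1.41944560e-04] [-3.22662918e-01  7.47315381e-02 -3.54865263e-02  1.46073009e+00
 -6.95264607e-04 -6.80088664e-02]
[[324.50690517 224.55840382]
 [324.62808062 226.80094347]]
timer 0.63 [273. 171. 104. 103.] 8083.0 327.10540640851167 220.18532722998887
dial 0.87 [306. 204.  48.  49.] 1576.0 327.7734771573604 226.12055837563452
marker 0.86 [295. 192.  64.  68.] 1602.0 325.3720349563046 221.30774032459425
marker 0.22 [505. 323. 134.  88.] 5633.0 581.4780756257767 351.9510030179301
key_top 0.56 [344. 186.  16.  16.] 243.0 354.56378600823047 195.23456790123456
124 204
```

View pics/w1c.png

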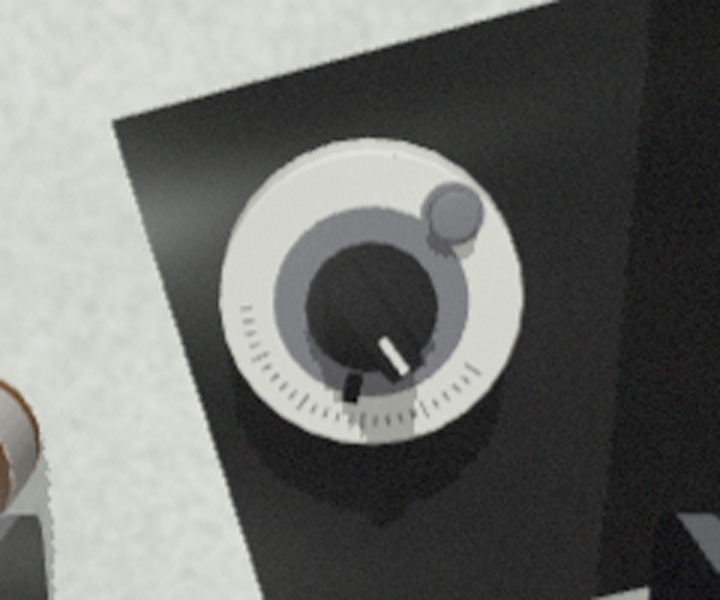

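```bash
python3 - <<'E'
from h import *
import pickle;m,o=pickle.load(open("w1.pkl","rb"))
f=lambda x,y,z:atz("wrist",(204+x/3-.33,124+y/3-.33),z,m)
cs=[f(372,306,.047),f(371,301,.037)];print(cs);c=(cs[0]+cs[1])/2
for n,a in(("s1",(381,339,.071)),("s2",(406,375,.071)),("rib",(353,387,.042)),("key",(454,213,.0445))):
    p=f(*a);d=p-c;print(n,p,np.hypot(*d[:2]),np.arctan2(d[1],d[0]))
d=f(406,375,.071)-f(381,339,.071);print("stripe dir",np.arctan2(d[1],d[0]))
im=cv2.imread("pics/w1.png");g=cv2.cvtColor(im,cv2.COLOR_BGR2GRAY)
c=g[200:266,294:366];c=cv2.convertScaleAbs(c,alpha=3,beta=-40);cv2.imwrite("pics/w1d.png",cv2.resize(c,None,fx=9,fy=9,interpolation=cv2.INTER_CUBIC))
E
```

```text
[array([ 0.49160702, -0.15352213,  0.047     ]), array([ 0.49217444, -0.15381876,  0.037     ])]
s1 [ 0.49750065 -0.1524234   0.071     ] 0.0057468498154190015 0.21873517337641382
s2 [ 0.5120345  -0.14727244  0.071     ] 0.02113541775217608 0.30753965165356145
rib [ 0.52119934 -0.1681875   0.042     ] 0.03270687600436956 -0.45989433458146545
key [ 0.4668012  -0.11743945  0.0445    ] 0.04407004885822381 2.176462983743668
stripe dir 0.3405993313457902
```

View pics/w1d.png

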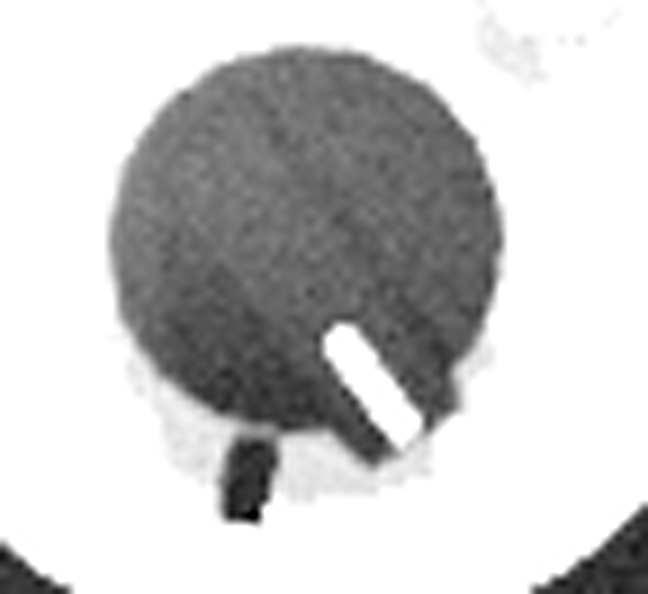

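```bash
cat >>h.py <<'E'
def blob(im,m,thr,bright,z,near,r):
    g=cv2.cvtColor(im,cv2.COLOR_BGR2GRAY).astype(float);v,u=np.nonzero((g>thr) if bright else (g<thr))
    P=np.array([atz("wrist",(a,b),z,m)[:2] for a,b in zip(u,v) if abs(a-proj("wrist",[[*near,z]],m)[0,0])<40 and abs(b-proj("wrist",[[*near,z]],m)[0,1])<40])
    P=P[np.hypot(*(P-near).T)<r];c=P.mean(0);w,V=np.linalg.eigh(np.cov((P-c).T));d=V[:,1]
    return len(P),c,np.sqrt(w)*np.sqrt(12),d
E
python3 - <<'E'
from h import *
import pickle;m,o=pickle.load(open("w1.pkl","rb"));im=cv2.imread("pics/w1.png")
g=cv2.cvtColor(im,cv2.COLOR_BGR2GRAY);print(g[234:254:2,326:344])
f=lambda x,y,z:atz("wrist",(294-.4+x/9,200-.4+y/9),z,m)
c=f(305,240,.047);print("c",c)
for t in(80,110):
    n,p,s,d=blob(im,m,t,1,.071,np.array([.505,-.150]),.014);print(n,p,s,np.arctan2(*d[::-1]), np.arctan2(p[1]-c[1],p[0]-c[0]))
p=f(249,478,.042)-c;print("rib",np.hypot(*p[:2]),np.arctan2(p[1],p[0]))
E
```

```text
[[ 48  50  46  49  48  46  47  46  41  49  44  41  43  37  41  47  43  44]
 [ 48  41  45  45  48  97 132  79  43  44  49  44  48  35  36  39  38  43]
 [ 42  46  49  47 130 202 211 195 124  59  43  46  44  45  40  37  31  35]
 [ 38  41  45  43  47 131 204 211 208 145  67  49  44  41  41  41  40  32]
 [ 34  33  33  39  40  45  90 170 208 211 194 113  44  45  34  40  46  41]
 [ 34  38  30  37  35  43  41  42 131 203 211 205 146  63  37  40  35  43]
 [ 37  35  39  30  36  34  38  39  33  95 171 207 212 194 104  39  53  71]
 [ 77  79  78  78  82  55  39  39  36  34  37 159 177 123  80  75 109 124]
 [ 91  88  91  93  92  89  81  59  36  35  46  57  73  89  88  88 120 129]
 [ 91  89  89  89  90  88  91  92  85  80  93  91  90  91  90  88 133 183]]
c [ 0.49219959 -0.15387305  0.047     ]
216 [ 0.51023054 -0.14880576] [0.0184685  0.02355537] 1.7608794232732368 0.2739663292950372
111 [ 0.50934319 -0.14637644] [0.01519442 0.02252469] -2.624009111791347 0.41222862590774106
rib 0.03240355156073991 -0.4605763657373425
```

```bash
python3 - <<'E'
from h import *
import pickle;m,o=pickle.load(open("w1.pkl","rb"));im=cv2.imread("pics/w1.png")
g=cv2.cvtColor(im,cv2.COLOR_BGR2GRAY)
_,L=cv2.connectedComponents((g>130).astype(np.uint8));v,u=np.nonzero(L==L[240,333]);print(len(u))
P=np.array([atz("wrist",q,.071,m)[:2] for q in zip(u,v)]);c=P.mean(0);w,V=np.linalg.eigh(np.cov((P-c).T));d=V[:,1]
print("stripe c",c,np.sqrt(12*w),np.arctan(d[1]/d[0]))
for ds in(.01,.013):print(c-ds*d*np.sign(d[0]))
yaw=.34+np.pi/2
delta([.4925,-.154,.15],down(yaw)); print(down(.34+np.pi/2).as_quat())
E
```

```text
48
stripe c [ 0.50431113 -0.1497338 ] [0.0036943  0.01426081] 0.3423639716710785
[ 0.4948915  -0.15309095]
[ 0.49206561 -0.1540981 ]
t=2.35 norm shift [-0.0281  0.006   0.1378] m [-0.0225  0.0048  0.1102] toolx [-0.969  0.248  0.   ]
turn norm [ 0.0001 -0.     -0.0939]
[-0.16918235  0.98558477  0.          0.        ]
```

{"api": "drive_tool", "payload": {
  "newtons": 40,
  "steps": [
    [-0.028,0.006,0.05,0,0,-0.02,0.3],
    [-0.028,0.006,0.1,0,0,-0.04,0.3],
    [-0.028,0.006,0.138,0,0,-0.06,0.3],
    [-0.028,0.006,0.138,0,0,-0.08,0.3],
    [-0.028,0.006,0.138,0,0,-0.094,0.3],
    [-0.028,0.006,0.138,0,0,-0.094,0.3],
    [-0.028,0.006,0.138,0,0,-0.094,0.3],
    [-0.028,0.006,0.138,0,0,-0.094,0.3]
  ]
}}

```text
time: 3.15
eef_pos: [0.493, -0.1543, 0.1503]
tool_rot: [-0.169, 0.986, -0.0, 0.0]
force: [0.1, 0.5, 0.3]
finger_gap: 0.0296
```

```bash
python3 - <<'E'
from h import *
import pickle
m=robot.camera_model("wrist");o=robot.get_obs()
im=robot.read_camera("wrist");cv2.imwrite("pics/w2.png",im);pickle.dump((m,o),open("w2.pkl","wb"))
print(o["eef_pos"],o["joint_pos"][5],o["force"],o["finger_gap"])
c=im[140:340,200:440];cv2.imwrite("pics/w2c.png",cv2.resize(c,None,fx=3,fy=3,interpolation=cv2.INTER_CUBIC))
delta([.4923,-.154,.055],down(.342+np.pi/2))
E
```

```text
[ 0.4930349  -0.15434915  0.15030205] -0.642842561309897 [0.14150103 0.50280567 0.30942907] 0.029629977951600328
t=3.20 norm shift [0.0007 0.001  0.119 ] m [0.0006 0.0008 0.0952] toolx [-0.943 -0.333 -0.001]
turn norm [-0.0001  0.0001 -0.0004]
```

View pics/w2c.png

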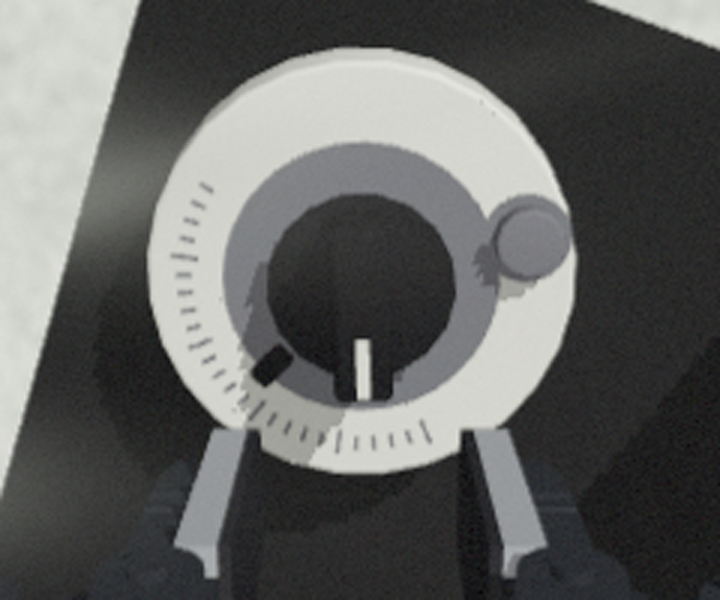

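{"api": "drive_tool", "payload": {
  "newtons": 60,
  "steps": [
    [0.0007,0.001,0.05,0,0,0,0.3],
    [0.0007,0.001,0.09,0,0,0,0.3],
    [0.0007,0.001,0.115,0,0,0,0.3],
    [0.0007,0.001,0.119,0,0,0,0.3],
    [0.0007,0.001,0.119,0,0,0,0.7],
    [0.0007,0.001,0.119,0,0,0,1],
    [0.0007,0.001,0.119,0,0,0,1],
    [0.0007,0.001,0.119,0,0,0,1]
  ]
}}

```text
time: 4.0
eef_pos: [0.4926, -0.1546, 0.0553]
tool_rot: [-0.169, 0.986, -0.0, 0.001]
force: [0.2, -0.8, -3.8]
finger_gap: 0.0122
```

```bash
python3 - <<'E'
from h import *
import pickle;m,o=pickle.load(open("w2.pkl","rb"))
f=lambda x,y,z:atz("wrist",(200-.33+x/3,140-.33+y/3),z,m)
c=f(361.5,287,.047);print(c)
for n,a in(("s1",(361,342,.071)),("s2",(364,398,.071)),("rib",(272,366,.042)),("key",(533,238,.0445))):
    p=f(*a);d=p-c;print(n,p,np.hypot(*d[:2]),np.arctan2(d[1],d[0]))
o=robot.get_obs();print(o["time"],o["eef_pos"],o["force"],o["torque"],o["finger_gap"])
E
```

```text
[ 0.49190481 -0.15417541  0.047     ]
s1 [ 0.49791452 -0.15217468  0.071     ] 0.0063339951198903245 0.3213756802395926
s2 [ 0.51070473 -0.14690728  0.071     ] 0.02015595192908831 0.36890555291288313
rib [ 0.52130361 -0.16861188  0.042     ] 0.03275211150512511 -0.4564672525548746
key [ 0.46631735 -0.11783174  0.0445    ] 0.044447510765065125 2.1842298311554167
4.0 [ 0.49260155 -0.15458751  0.05526005] [ 0.15848166 -0.83842353 -3.78239553] [-0.01087986 -0.05940714 -0.00344654] 0.012185989653243027
```

{"api": "drive_tool", "payload": {
  "steps": [
    [0,0,0.0003,0,0,0,1],
    [0,0,0.0006,0,0,0,1],
    [0,0,0.0009,0,0,0,1],
    [0,0,0.00125,0,0,0,1],
    [0,0,0.00125,0,0,0,1],
    [0,0,0.00125,0,0,0,1],
    [0,0,0.00125,0,0,0,1],
    [0,0,0.00125,0,0,0,1]
  ]
}}

```text
time: 4.8
eef_pos: [0.4926, -0.1546, 0.0549]
tool_rot: [-0.169, 0.986, -0.0, 0.001]
force: [-3.2, -0.2, 7.7]
finger_gap: 0.0123
```

{"api": "drive_tool", "payload": {
  "steps": [
    [0,0,0.0003,0,0,0,1],
    [0,0,0.0006,0,0,0,1],
    [0,0,0.0009,0,0,0,1],
    [0,0,0.0009,0,0,0,1],
    [0,0,0.0009,0,0,0,1],
    [0,0,0.0009,0,0,0,1],
    [0,0,0.0009,0,0,0,1],
    [0,0,0.0009,0,0,0,1]
  ]
}}

```text
time: 5.6
eef_pos: [0.4927, -0.1546, 0.0549]
tool_rot: [-0.169, 0.986, -0.001, 0.001]
force: [-4.5, 1.2, 13.6]
finger_gap: 0.0123
```

{"api": "drive_tool", "payload": {
  "steps": [
    [0,0,0.0003,0,0,0,1],
    [0,0,0.0003,0,0,0.004,1],
    [0,0,0.0003,0,0,0.008,1],
    [0,0,0.0003,0,0,0.012,1],
    [0,0,0.0003,0,0,0.016,1],
    [0,0,0.0003,0,0,0.02,1],
    [0,0,0.0003,0,0,0.024,1],
    [0,0,0.0003,0,0,0.024,1]
  ]
}}

```text
time: 6.4
eef_pos: [0.4928, -0.1547, 0.0549]
tool_rot: [-0.094, 0.996, -0.001, 0.001]
force: [-5.3, 1.3, 15.5]
finger_gap: 0.0123
```

```bash
python3 - <<'E'
from h import *
import pickle
m=robot.camera_model("wrist");o=robot.get_obs()
im=robot.read_camera("wrist");cv2.imwrite("pics/w3.png",im);pickle.dump((m,o),open("w3.pkl","wb"))
print(o["eef_pos"],o["force"],o["torque"],o["joint_pos"])
c=np.vstack([im[140:440,120:520]]);cv2.imwrite("pics/w3c.png",cv2.resize(c,None,fx=2,fy=2,interpolation=cv2.INTER_CUBIC))
for q in("key_top","marker"):
  for d in robot.look_for("wrist",q)[:2]:print(q,d["p"],np.round(d["box"],1))
E
```

```text
[ 0.49275558 -0.15468845  0.05490663] [-5.25553197  1.29363703 15.50654396] [0.30676471 1.21903821 0.16521173] [-3.04074260e-01  1.68658145e-01 -3.83137708e-01  1.01641394e+00
 -1.89795467e-04 -4.92862576e-01]
key_top 0.89 [383.8 234.9  39.1  38.9]
marker 0.6 [252.1 214.4 139.7 109. ]
```

View pics/w3c.png

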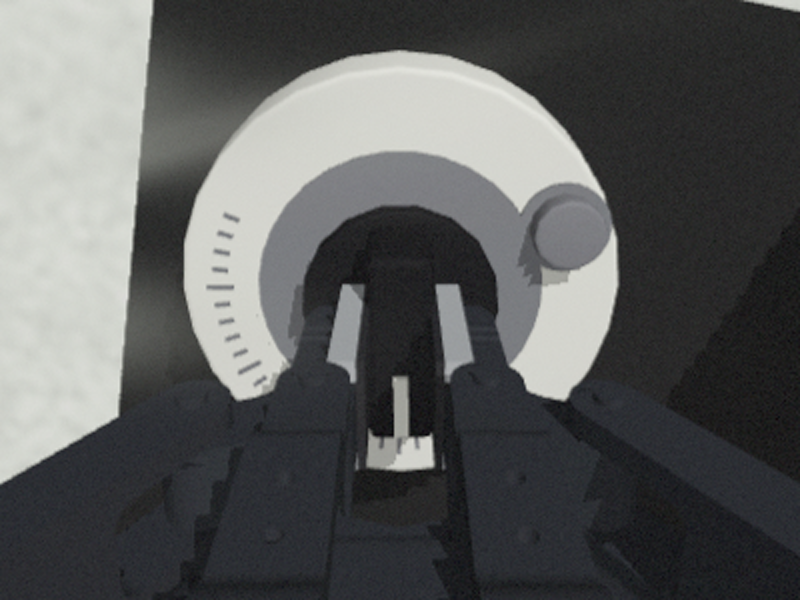

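```bash
cat >>h.py <<'E'
def key():
    m=robot.camera_model("wrist");o=robot.get_obs();im=robot.read_camera("wrist")
    y=R.from_quat(o["tool_rot"]).as_matrix()[:,1]
    print("t",o["time"],"F",o["force"].round(1),"Tz",round(o["torque"][2],3),"yaw",round(np.arctan2(y[1],y[0]),3),"bar",round(np.arctan2(y[1],y[0])-np.pi/2,3))
    d=robot.silhouettes("wrist","key_top")
    if d:
        M=cv2.moments(d[0]["mask"].astype(np.uint8),True);p=atz("wrist",(M["m10"]/M["m00"],M["m01"]/M["m00"]),.043,m)
        e=p[:2]-[.4923,-.154];print("key",d[0]["p"],p,np.hypot(*e),np.arctan2(e[1],e[0]))
    return m,o,im
E
python3 - <<'E'
from h import *
import pickle;m,o=pickle.load(open("w3.pkl","rb"))
print(atz("wrist",(405.2,256.7),.0445,m));key()
E
```

```text
[ 0.46849385 -0.1174103   0.0445    ]
t 6.55 F [-4.7  1.2 14.6] Tz 0.116 yaw 1.76 bar 0.189
key 0.95 [ 0.46830762 -0.1179867   0.043     ] 0.04327345731198118 2.158481801041545
```

{"api": "drive_tool", "payload": {
  "steps": [
    [0,0,0.0002,0,0,0.007,1],
    [0,0,0.0002,0,0,0.014,1],
    [0,0,0.0002,0,0,0.021,1],
    [0,0,0.0002,0,0,0.028,1],
    [0,0,0.0002,0,0,0.035,1],
    [0,0,0.0002,0,0,0.042,1],
    [0,0,0.0002,0,0,0.048,1],
    [0,0,0.0002,0,0,0.048,1]
  ]
}}

```text
time: 7.45
eef_pos: [0.4927, -0.1548, 0.0549]
tool_rot: [0.057, 0.998, -0.001, 0.001]
force: [-6.0, 1.3, 16.3]
finger_gap: 0.0124
```

```bash
python3 -c "
from h import *
key()"
```

```text
t 7.45 F [-6.   1.3 16.3] Tz 0.03 yaw 1.458 bar -0.113
key 0.89 [ 0.46826526 -0.11752477  0.043     ] 0.04368193243024685 2.153425847182141
```

{"api": "drive_tool", "payload": {
  "steps": [
    [0,0,0,0,0,0.008,1],
    [0,0,0,0,0,0.016,1],
    [0,0,0,0,0,0.024,1],
    [0,0,0,0,0,0.032,1],
    [0,0,0,0,0,0.04,1],
    [0,0,0,0,0,0.048,1],
    [0,0,0,0,0,0.057,1],
    [0,0,0,0,0,0.057,1]
  ]
}}

```text
time: 8.35
eef_pos: [0.4927, -0.1549, 0.0549]
tool_rot: [0.234, 0.972, -0.0, 0.001]
force: [-6.1, 0.3, 16.5]
finger_gap: 0.0125
```

```bash
python3 -c "
from h import *
m,o,im=key()
cv2.imwrite('pics/w4.png',im)
cv2.imwrite('pics/w4c.png',cv2.resize(im[180:440,200:460],None,fx=2.3,fy=2.3,interpolation=cv2.INTER_CUBIC))"
```

```text
t 8.35 F [-6.1  0.3 16.5] Tz -0.043 yaw 1.099 bar -0.472
key 0.75 [ 0.46820237 -0.11722433  0.043     ] 0.04396755166442533 2.150860371751569
```

View pics/w4c.png

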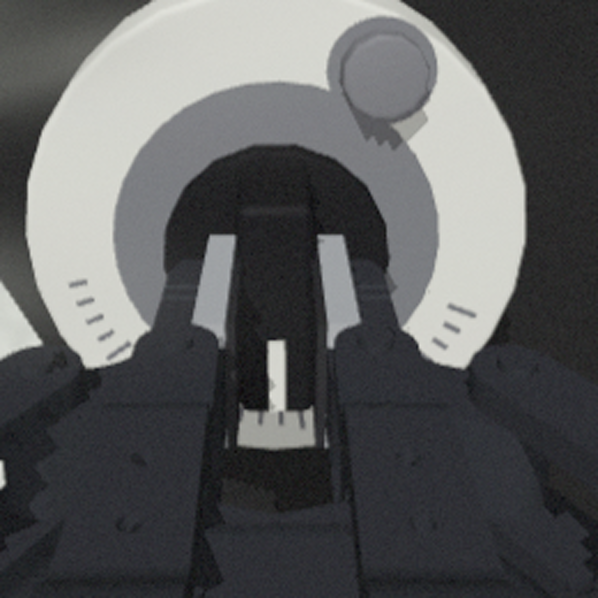

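{"api": "drive_tool", "payload": {
  "steps": [
    [0,0,-0.0006,0,0,0,1],
    [0,0,-0.0012,0,0,0,1],
    [0,0,-0.0017,0,0,0,1],
    [0,0,-0.0017,0,0,0,1],
    [0,0,-0.0017,0,0,0,0.3],
    [0,0,-0.0017,0,0,0,0.3],
    [0,0,-0.0017,0,0,0,0.3],
    [0,0,-0.0017,0,0,0,0.3]
  ]
}}

```text
time: 9.25
eef_pos: [0.4921, -0.1544, 0.0535]
tool_rot: [0.233, 0.972, 0.0, -0.0]
force: [-0.1, -0.4, 0.1]
finger_gap: 0.0302
```

{"api": "drive_tool", "payload": {
  "steps": [
    [0,0,-0.02,0,0,0,0.3],
    [0,0,-0.06,0,0,0,0.3],
    [0,0,-0.12,0,0,0,0.3],
    [0,0,-0.12,0,0,0,0.3],
    [0,0,-0.12,0,0,0,0.3],
    [0,0,-0.12,0,0,0,0.3],
    [0,0,-0.12,0,0,0,0.3],
    [0,0,-0.12,0,0,0,0.3]
  ]
}}

```text
time: 10.05
eef_pos: [0.4915, -0.1542, 0.1485]
tool_rot: [0.233, 0.972, 0.0, -0.001]
force: [-0.6, -0.8, 0.6]
finger_gap: 0.0297
```

```bash
python3 -c "
from h import *
import pickle
m,o,im=key()
cv2.imwrite('pics/w5.png',im);pickle.dump((m,o),open('w5.pkl','wb'))
cv2.imwrite('pics/w5c.png',cv2.resize(im[140:340,200:440],None,fx=3,fy=3,interpolation=cv2.INTER_CUBIC))"
```

```text
t 10.05 F [-0.6 -0.8  0.6] Tz 0.054 yaw 1.1 bar -0.471
```

View pics/w5c.png

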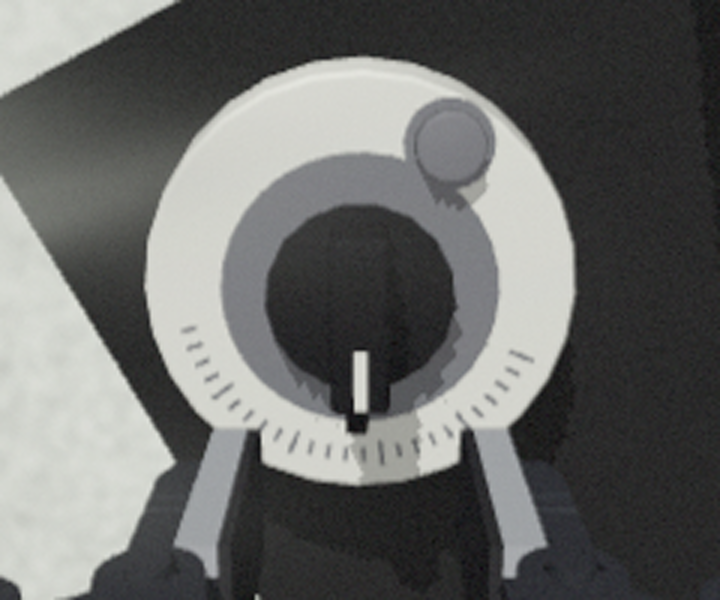

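```bash
python3 - <<'E'
from h import *
import pickle;m,o=pickle.load(open("w5.pkl","rb"))
f=lambda x,y,z:atz("wrist",(200-.33+x/3,140-.33+y/3),z,m)
c=f(360.5,297.5,.047);c2=f(360,289,.037);print(c,c2)
for n,a in(("s1",(361,353,.071)),("s2",(361,411,.071)),("rib outer",(357.5,431,.042)),("key",(453.5,145,.0445))):
    p=f(*a);d=p-c;print(n,p,np.hypot(*d[:2]),np.arctan2(d[1],d[0]))
d=f(361,411,.071)-f(361,353,.071);print("stripe",np.arctan2(d[1],d[0]))
k=f(453.5,145,.0445)
delta([k[0],k[1],.15]); delta([k[0],k[1],.052])
E
```

```text
[ 0.49232743 -0.15351673  0.047     ] [ 0.49282365 -0.15390869  0.037     ]
s1 [ 0.49792207 -0.15624559  0.071     ] 0.006224680329257402 -0.4538099026089992
s2 [ 0.51064852 -0.16271211  0.071     ] 0.020499205788696462 -0.4651675411093145
rib outer [ 0.52607954 -0.17156059  0.042     ] 0.03827251415482901 -0.49094252526511556
key [ 0.46895751 -0.11643903  0.0445    ] 0.043828183481990544 2.1331947615602047
stripe -0.47011997073389217
t=10.15 norm shift [ 0.0469  0.0292 -0.0013] m [ 0.0375  0.0234 -0.001 ] toolx [-0.891  0.454  0.001]
t=10.15 norm shift [0.0467 0.0293 0.1212] m [0.0373 0.0234 0.097 ] toolx [-0.891  0.454  0.001]
```

{"api": "drive_tool", "payload": {
  "newtons": 30,
  "steps": [
    [0.0468,0.0292,0,0,0,0,1],
    [0.0468,0.0292,0,0,0,0,1],
    [0.0468,0.0292,0,0,0,0,1],
    [0.0468,0.0292,0,0,0,0,1],
    [0.0468,0.0292,0.05,0,0,0,1],
    [0.0468,0.0292,0.1,0,0,0,1],
    [0.0468,0.0292,0.12,0,0,0,1],
    [0.0468,0.0292,0.12,0,0,0,1]
  ]
}}

```text
time: 10.95
eef_pos: [0.4677, -0.1168, 0.051]
tool_rot: [0.234, 0.972, -0.0, -0.003]
force: [0.3, -0.2, -0.1]
finger_gap: 0.0
```

```bash
python3 - <<'E'
from h import *
m,o,im=key();print(o["eef_pos"],o["finger_gap"])
cv2.imwrite('pics/w6.png',cv2.resize(im[140:440,120:520],None,fx=2,fy=2))
delta([.4690,-.1164,.046])
E
```

```text
t 10.95 F [ 0.3 -0.2 -0.1] Tz 0.051 yaw 1.099 bar -0.472
key 0.68 [ 0.46164685 -0.11466259  0.043     ] 0.04987030754117828 2.2327477502815305
[ 0.46770807 -0.11675887  0.05102516] 3.871918628307381e-05
t=11.05 norm shift [0.0014 0.0003 0.0102] m [0.0011 0.0003 0.0081] toolx [-0.891  0.454 -0.   ]
```

View pics/w6.png

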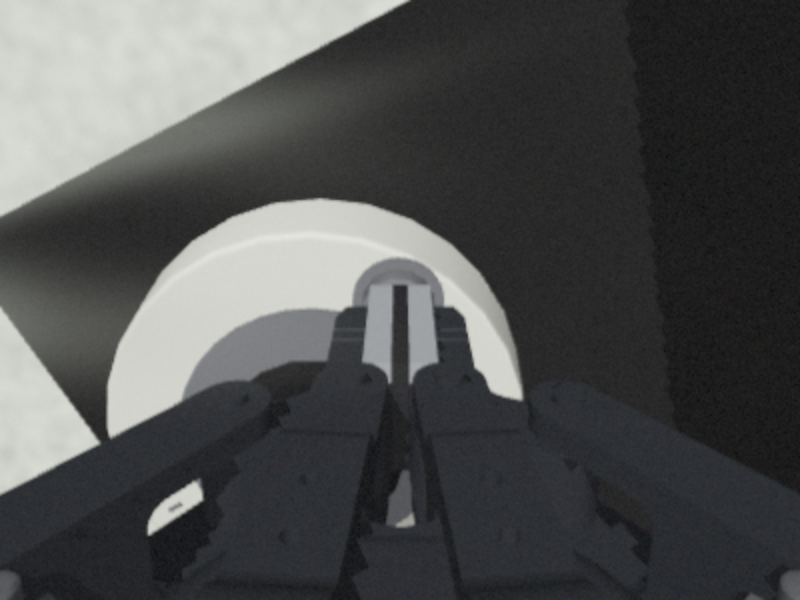

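{"api": "drive_tool", "payload": {
  "steps": [
    [0,0,0.004,0,0,0,1],
    [0,0,0.008,0,0,0,1],
    [0,0,0.0105,0,0,0,1],
    [0,0,0.012,0,0,0,1],
    [0,0,0.0135,0,0,0,1],
    [0,0,0.0135,0,0,0,1],
    [0,0,0.0135,0,0,0,1],
    [0,0,0.0135,0,0,0,1]
  ]
}}

```text
time: 11.85
eef_pos: [0.4696, -0.1167, 0.0432]
tool_rot: [0.233, 0.972, 0.0, 0.0]
force: [-0.6, -0.3, 2.5]
finger_gap: 0.0003
```

{"api": "drive_tool", "payload": {
  "steps": [
    [0,0,0.001,0,0,0,1],
    [0,0,0.002,0,0,0,1],
    [0,0,0.003,0,0,0,1],
    [0,0,0.004,0,0,0,1],
    [0,0,0.004,0,0,0,1],
    [0,0,0.004,0,0,0,1],
    [0,0,0.004,0,0,0,1],
    [0,0,0.004,0,0,0,1]
  ]
}}

```text
time: 12.65
eef_pos: [0.4696, -0.1167, 0.0398]
tool_rot: [0.233, 0.972, 0.0, 0.0]
force: [0.8, -0.9, 3.9]
finger_gap: 0.0002
```

{"api": "drive_tool", "payload": {
  "steps": [
    [0,0,0.0003,0,0,0,1],
    [0,0,0.0006,0,0,0,1],
    [0,0,0.0006,0,0,0,1],
    [0,0,0.0006,0,0,0,1],
    [0,0,0.0006,0,0,0,1],
    [0,0,0.0006,0,0,0,1],
    [0,0,0.0006,0,0,0,1],
    [0,0,0.0006,0,0,0,1]
  ]
}}

```text
time: 13.45
eef_pos: [0.4696, -0.1167, 0.0395]
tool_rot: [0.233, 0.972, 0.0, 0.0]
force: [0.3, 0.4, 5.6]
finger_gap: -0.0002
```

{"api": "drive_tool", "payload": {
  "steps": [
    [0,0,-0.003,0,0,0,1],
    [0,0,-0.007,0,0,0,1],
    [0,0,-0.015,0,0,0,1],
    [0,0,-0.05,0,0,0,1],
    [0,0,-0.1,0,0,0,1],
    [0,0,-0.15,0,0,0,1],
    [0,0,-0.2,0,0,0,1],
    [0,0,-0.2,0,0,0,1]
  ]
}}

```text
time: 14.25
eef_pos: [0.4712, -0.1171, 0.2047]
tool_rot: [0.233, 0.972, -0.0, 0.004]
force: [1.1, -0.7, 0.1]
finger_gap: 0.0002
```

```bash
python3 - <<'E'
from h import *
import pickle
m,o,im=key();print(o["eef_pos"])
u,v=proj("wrist",[[.4925,-.154,.037]],m)[0].astype(int);y0,x0=max(v-80,0),max(u-100,0);print(x0,y0)
pickle.dump((m,o,x0,y0),open("w7.pkl","wb"));cv2.imwrite("pics/w7.png",im)
cv2.imwrite("pics/w7c.png",cv2.resize(im[y0:y0+160,x0:x0+200],None,fx=4,fy=4,interpolation=cv2.INTER_CUBIC))
E
```

```text
t 14.25 F [ 1.1 -0.7  0.1] Tz -0.001 yaw 1.1 bar -0.471
key 0.54 [ 0.48291155 -0.14903659  0.043     ] 0.010619716682024752 2.6552714291620614
[ 0.47119517 -0.11709982  0.20465677]
194 173
```

View pics/w7c.png

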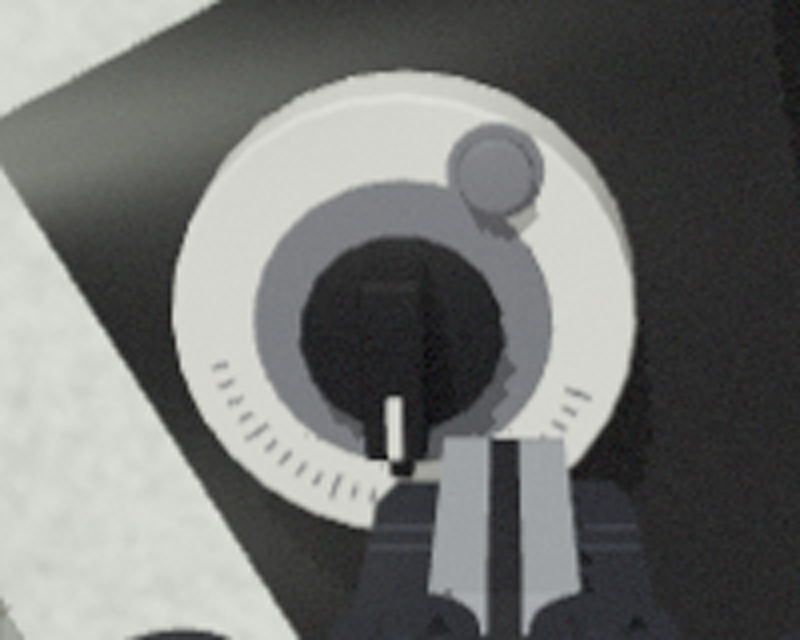

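Timer in place, pointer (394,460) on the rib (401,467), key (495,170) back up, gripper clear.

```bash
python3 - <<'E'
from h import *
import pickle;m,o,x0,y0=pickle.load(open("w7.pkl","rb"))
f=lambda x,y,z:atz("wrist",(x0-.38+x/4,y0-.38+y/4),z,m)
print("c",f(402,336,.047),"key",f(497,172,.0445),"rib",f(402,468,.042),"s",f(394,460,.071))
print(robot.hand_in())
E
```

```text
c [ 0.49275127 -0.15351783  0.047     ] key [ 0.46836831 -0.11613194  0.0445    ] rib [ 0.52444756 -0.17090608  0.042     ] s [ 0.51078194 -0.16329156  0.071     ]
the job is handed in; nothing more can be done
None
```

I turned the dial about 0.8 rad clockwise until the pointer was on the rib, released it, pressed the start key fully down and let it come back up. The job is handed in, but `hand_in` gives no verdict.

- **Turning:** The press on the dial read 13.6 to 16.5 N at the end of each move. I did not see the force within a move.
- **Pointer:** After I let go, the camera put the pointer at about -0.47 rad and the rib at about -0.49 rad. That is an error of roughly 0.02 to 0.04 rad against the 0.12 allowed. The last picture, after the key press, agreed.
- **Timer:** The dial centre moved less than 1 mm by the camera. The key's position changed by about 2 mm, so the timer twisted by about 0.03 to 0.05 rad, well inside the 15 mm limit.
- **Key:** The last 0.3 mm of the press added 1.7 N, which shows the key reached its stop, at about 5.6 N. The last picture shows it up again, with the gripper clear about 0.2 m above.
- **Detection error:** The last automatic key detection was wrong because it landed on the dial. I measured the key by hand in that picture instead.
- **Bystanders:** I did not check their positions again. The arm's path stayed well above them, and I saw no contact.

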